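# Start and run on the winged cap of a pressure port

### The job

The red winged cap has only been set loosely on top of the manifold's port and its pins are not in the thread. Pressing down lightly, turn it backward (anticlockwise seen from above) until you feel it drop into the thread start, then turn it forward (clockwise) until its rim is fully home on the steel flange, without overtightening it, and let go. Never force it (turned forward before it has dropped, it only jams), and leave the tape reel, the gauge and the brass adapter where they lie.

Things in the scene. Friction and masses are not known exactly. Their poses are not given: they have to be found in the camera images.
- port: aluminium manifold block, 112 x 130 mm, top at 36 mm, fixed to the worktop, with a steel port standing up from its middle; origin on the worktop under the port's axis, z up along that axis. Above the flange a quick thread of 36 mm diameter and a plain 22 mm core (top 68.5 mm above the worktop) that centres the cap with 1 mm of play
- flange (a point): centre of the upper face of the port's steel flange (60 mm diameter), on the port's axis, 41 mm above the worktop; the cap's rim sits on it when home
- crown (a point): on the port's axis, 64.5 mm up: the flat crown of the three-start thread, hidden under the cap. Each third of a turn has a crown, a stop shoulder 4 mm high at the crown's clockwise end, and an open notch (thread start; a pin has about 10 degrees of play in it). The thread's angle is not known and does not follow the block's direction
- cap: loose red winged cap, 48 mm diameter, 61 mm high in all, 0.13 to 0.25 kg; origin at the centre of its rim (open underside), z up. On its flat top (34 mm above the rim) stands a flat wing bar, 50 mm long along the cap's x, 10 mm thick along y, top 61 mm above the rim: grip it across the 10 mm. At the start the rim is 11.5 mm above the flange
- cap_wing (a point): centre of the wing bar, 50 mm above the rim on the cap's axis, axes as the cap's
- cap_rim (a point): centre of the cap's rim; 0 above flange when home. After the drop, 45 to 65 degrees clockwise run the cap down the last 4 to 5 mm to the flange, and some 25 degrees more make it tight
- cap_pins (a point): on the cap's axis 14 mm above the rim, level with three inner pins that at first rest on the crown. Turned anticlockwise by 10 to 85 degrees (not known beforehand) they come over the notches and the cap can drop 6 to 8 mm; about 10 degrees further back they meet the stop shoulders. Turned clockwise from the start they jam on the stop shoulders within 80 degrees
- ptfe_reel: small blue reel of white thread tape, 50 mm diameter, 17 mm high, lying flat, loose; leave alone
- gauge_small: small pressure gauge lying on its back, 105 x 69 x 33 mm, loose; leave alone
- adapter_c: small brass adapter standing upright, 26 x 30 x 50 mm, loose; leave alone
Mind the look-alikes: they are no part of the job. There is more than one size of the cap; the job needs the smallest.

How it is judged (in metres and radians):
On the way, in this order (a step that is already met when the one before it is completed fails the run):
1. the cap has dropped into the thread start: its rim is less than 6.5 mm above the flange (z of cap_rim in the frame of flange below 0.0065 m and horizontal distance between cap_rim and flange below 0.004 m), for 0.1 s.
2. the cap is home: its rim is within 1 mm of the flange (z of cap_rim in the frame of flange below 0.001 m), for 0.1 s.
At the end, for the whole second after the job is handed in: the cap's rim is within 1 mm of the flange, centred within 3 mm, level within 0.06 rad, at rest and released (z of cap_rim in the frame of flange below 0.001 m and horizontal distance between cap_rim and flange below 0.003 m and angle between cap's own z axis and vertical below 0.06 rad and linear speed of cap below 0.02 m/s); the robot touches nothing.
It fails at once if the cap is forced before it is home: more than 25 N between cap and port while the rim is more than 1.5 mm above the flange (contact force between cap and port above 25 N and z of cap_rim in the frame of flange above 0.0015 m).
It fails at once if the cap is overtightened: more than 150 N in all between cap and port (contact force between cap and port above 150 N).
It fails at once if the tape reel is moved by more than 20 mm (distance of ptfe_reel from where it was at the start of the episode above 0.02 m).
It fails at once if the gauge is moved by more than 20 mm (distance of gauge_small from where it was at the start of the episode above 0.02 m).
It fails at once if the brass adapter is moved by more than 20 mm (distance of adapter_c from where it was at the start of the episode above 0.02 m).
It also fails if it takes over 64 s, if anything falls off the work surface, if the arm or the gripper's body presses on something with over 40 N, if the wrist force passes 120 N, or if a joint passes its speed limit or range.

### The arm

A 6-joint arm with a two-finger parallel gripper is mounted at the origin on the work surface; the furniture and walls round the work are solid. World frame = base frame: x ahead of the robot, y to its left, z up, the work surface at z = 0. Lengths are in mm, angles in rad, forces in N, time in s.
With the tool pointing down it reaches from about 275 to 750 mm from the base axis. Payload 10.2 kg.
Tool frame: the origin (TCP) lies at the very end of the fingers, on their centre line; the grasp point (between the pads) lies 19 mm behind it; z points along the fingers, y is the direction in which the jaws open and shut (so a half turn about z gives the same grasp; the last joint's range is limited). The gripper opens to 85 mm and grips with 20 to 120 N. Pads are 22 mm wide; open, the fingers measure 114 mm over their backs; the gripper's body (76 mm by 85 mm) begins 54 mm behind the grasp point. The pads swing forward as they close: fully open they stand 13 mm farther back than shut.
Start: joints at [1.05, 0.313, 1.498, -0, 1.331, -0.223], TCP at [154.057, 501.894, 231.294] pointing down, gripper open.
Joint ranges: [-2.94, 2.94], [-0.97, 2.17], [0.19, 2.56], [-1.23, 4.37], [0.02, 3.11], [-2.88, 2.88]. Speed limits (rad/s): [2.39, 2.39, 3.01, 3.14, 3.14, 3.14].

### API

Orientations are given as a unit quaternion [w, x, y, z].
In Python, from rig import sensors, imaging, ctrl gives the robot as it stands.
- The arm moves only by the shell command python3 -m creep 'ROWS' [FORCE]. ROWS is JSON, a list of rows, each an object with "grip": the finger opening in mm, from 0 to 85.4; "linear": the shift along the tool's x, y, z in mm, a list of three; "rot": the turn, a rotation vector about the tool's x, y, z in rad, a list of three. A call has 1 to 12 rows; each row shifts and turns the commanded pose from where the row before left it, along the tool's axes as they then stand; what a row does not reach is not made up. A row lasts 1/12 s, in which the tool goes at most 41.7 mm and 7.16 degrees, less where a joint would pass 70% of its speed; a pose out of reach is approached as far as the arm can. A call with a gripper value outside its range is refused whole. The fingers move at their own pace and stop on an object; FORCE is the grip in N (left out, the last holds). Time passes only in rows, so rows that do not move let the fingers close. It gives the time, the measured TCP pose, the force and the opening at its end, in the units of the state.
- sensors.sense(): the state, without advancing time (a new reading comes with each control period).
- imaging.capture(name): name is "scene" or "top"; returns (picture, depth): 480x640x3 uint8, red, green, blue; 480x640 float32, mm along the optical axis (not along the pixel's ray), 0 where there is no reading.
- imaging.camera_params(name): a dict with "intrinsics" (3x3 intrinsics, pixels), "k1" (the pictures are not rectified: a ray, as slopes to the right and down, at radius r is drawn at 1 + k1 r^2 times it, then the intrinsics apply), "R" (3x3) and "t" (3): a world point X has camera coordinates R X + t. Camera axes: x right, y down, z forward; pixel columns grow to the right and rows downward; lengths in mm; the calibration is good to about 2 mm. A picture is of the moment at which its call begins. camera_params takes no time and is no camera call.
- ctrl.finish_job(): hands the job in, once; it reports no verdict.
The state is a dict: "time_s": time; "joints": joint angles; "dq": joint speeds; "tau": joint torques, N m; "eef_pos": TCP position; "ee_rot": TCP orientation; "force": force on the tool from outside, world axes, zero at the start; "wrist_torque": the same for the moment, N m; "grip_width": opening from 0.0 (shut) to 1.0 (fully open).
Only numpy, scipy, OpenCV 4.12 (cv2) and the standard library are available. Lean on these libraries where they do the work, as an engineer would, in place of code of your own. Each camera call takes 0.05 s, during which the arm holds its last target.

## Working session

There is one attempt and no reset: what is moved stays moved. The work goes in short steps, Python scripts to look and compute and a shell command to move; the robot and the scene stay as the last step left them, time stands still between calls to the robot, and variables do not carry over. Pictures are saved under pics/ and viewed, and the job is handed in when it is done.

```bash
ls; mkdir -p pics
python3 - <<'E'
from rig import sensors, imaging
import cv2,json,numpy as np
print(sensors.sense())
for n in("scene","top"):
    p,d=imaging.capture(n); cv2.imwrite(f"pics/{n}0.png",p[:,:,::-1]); np.save(f"pics/{n}0d.npy",d); np.save(f"pics/{n}0.npy",p)
    print(n,imaging.camera_params(n))
E
```

```text
pics
{'time_s': 0.0, 'joints': array([ 1.04961842e+00,  3.13444947e-01,  1.49844920e+00, -5.02411106e-06,
        1.33099844e+00, -2.23407053e-01]), 'dq': array([ 0.00096439,  0.00105239, -0.0006919 , -0.00038375,  0.00155578,
        0.00144786]), 'tau': array([ 1.48586336e-03, -4.12241006e+01, -2.59766972e+01,  2.08660617e-05,
        3.83553488e-03, -4.82806797e-06]), 'eef_pos': array([153.91251584, 501.65858439, 230.73310102]), 'ee_rot': array([-2.34154052e-04,  1.48335358e-01,  9.88936903e-01, -6.06329135e-04]), 'force': array([-1.1026545 , -0.23802923,  0.19241746]), 'wrist_torque': array([-0.04698097,  0.01921704, -0.0047788 ]), 'grip_width': 1.0001677989557531}
scene {'intrinsics': array([[496.61886114,   0.        , 318.24328961],
       [  0.        , 496.61886114, 240.56415799],
       [  0.        ,   0.        ,   1.        ]]), 'k1': 0.0362214864828825, 'R': array([[ 0.87738394, -0.47946886, -0.01752247],
       [-0.37936096, -0.67091054, -0.63715328],
       [ 0.29373915,  0.56567539, -0.77053791]]), 't': array([-357.82841464,  432.15044839,  624.18007559])}
top {'intrinsics': array([[612.12906811,   0.        , 314.7784706 ],
       [  0.        , 612.12906811, 251.54582449],
       [  0.        ,   0.        ,   1.        ]]), 'k1': -0.11869932550338091, 'R': array([[-0.01324545, -0.99959883,  0.02503452],
       [-0.99775795,  0.01157017, -0.06591809],
       [ 0.06560199, -0.02585151, -0.99751094]]), 't': array([ 223.44589197,  554.21514424, 1154.11752483])}
```

View pics/scene0.png

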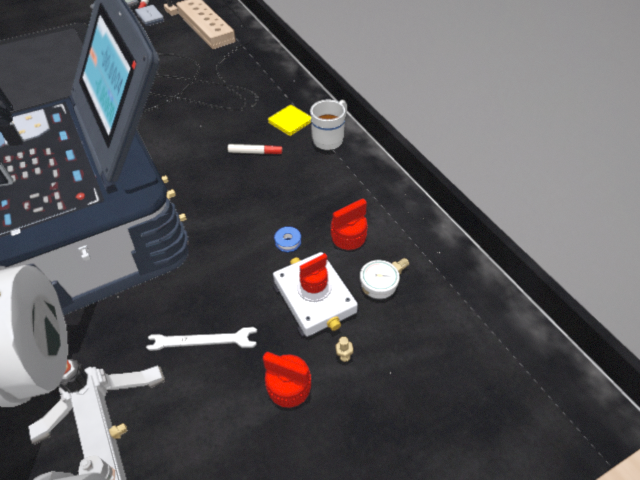

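View pics/top0.png

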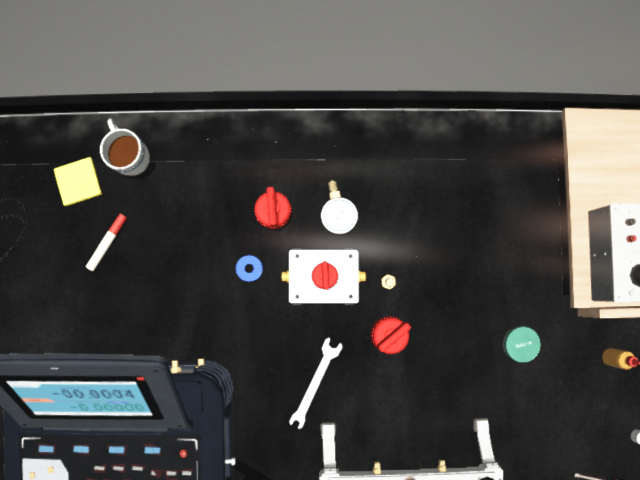

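Three red caps appear in the top view: (272,209) and (391,336) are larger and lie on the worktop. The one at (325,276) is the smallest and sits on the manifold port, so it is the one meant. I'll confirm in a crop.

Run:
```python
import cv2,numpy as np
a=cv2.imread("pics/top0.png")[235:315,275:375]; b=cv2.imread("pics/scene0.png")[235:345,260:370]
a=cv2.resize(a,None,fx=7,fy=7,interpolation=cv2.INTER_CUBIC); cv2.imwrite("pics/tc.png",a)
cv2.imwrite("pics/sc.png",cv2.resize(b,None,fx=5,fy=5,interpolation=cv2.INTER_CUBIC))
d=np.load("pics/top0d.npy"); print(d[268:286:3,310:342:3].round(0))
```

```text
[[1145. 1108. 1097. 1099. 1069. 1072. 1097. 1098. 1099. 1145. 1147.]
 [1141. 1094. 1095. 1094. 1072. 1070. 1095. 1094. 1099. 1144. 1146.]
 [1139. 1095. 1094. 1094. 1070. 1066. 1091. 1093. 1093. 1099. 1147.]
 [1140. 1095. 1097. 1090. 1074. 1069. 1088. 1097. 1099. 1101. 1145.]
 [1141. 1096. 1095. 1093. 1087. 1070. 1072. 1095. 1095. 1141. 1145.]
 [1137. 1107. 1095. 1094. 1099. 1070. 1071. 1095. 1096. 1141. 1141.]]
```

View pics/tc.png

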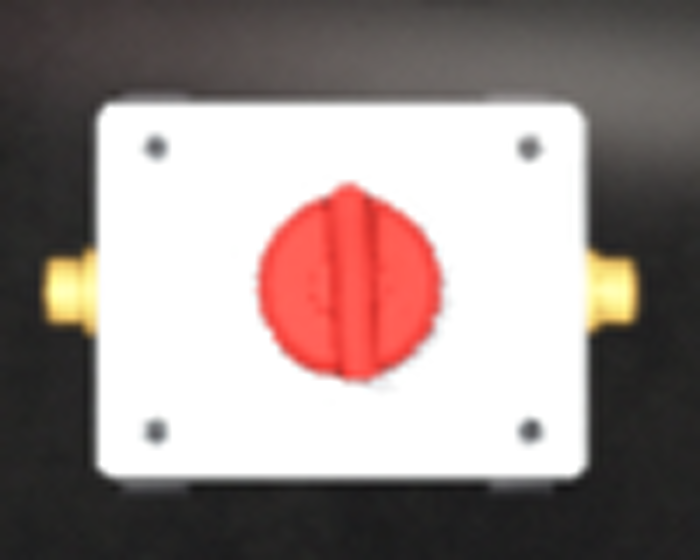

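View pics/sc.png

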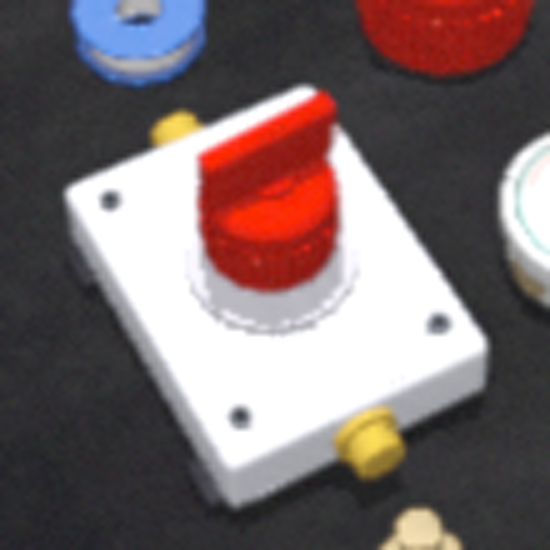

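```bash
cat > h.py <<'E'
import numpy as np,cv2
from rig import imaging
def ray(n,uv):
    c=imaging.camera_params(n);K=c['intrinsics'];d=((np.array(uv,float)-K[:2,2])/np.array([K[0,0],K[1,1]]))
    s=cv2.undistortPoints(np.array([[uv]],float),K,np.array([c['k1'],0,0,0,0.]),).ravel()
    R=c['R'];return -R.T@c['t'],R.T@np.array([s[0],s[1],1])
def tri(u1,u2,n1="top",n2="scene"):
    o1,d1=ray(n1,u1);o2,d2=ray(n2,u2)
    A=np.stack([d1,-d2],1);x=np.linalg.lstsq(A,o2-o1,rcond=None)[0]
    p=o1+d1*x[0];q=o2+d2*x[1];return (p+q)/2,np.linalg.norm(p-q)
def onz(n,uv,z):
    o,d=ray(n,uv);return o+d*(z-o[2])/d[2]
def proj(n,X):
    c=imaging.camera_params(n);K=c['intrinsics'];return cv2.projectPoints(np.array([X],float).reshape(-1,1,3),cv2.Rodrigues(c['R'])[0],c['t'],K,np.array([c['k1'],0,0,0,0.]))[0].reshape(-1,2)
E
python3 - <<'E'
import cv2
b=cv2.imread("pics/scene0.png")[248:300,292:337]
cv2.imwrite("pics/sc2.png",cv2.resize(b,None,fx=11,fy=11,interpolation=cv2.INTER_CUBIC))
b=cv2.imread("pics/top0.png")[258:294,307:345]
cv2.imwrite("pics/tc2.png",cv2.resize(b,None,fx=16,fy=16,interpolation=cv2.INTER_CUBIC))
E
```

```text
(no output)
```

View pics/sc2.png

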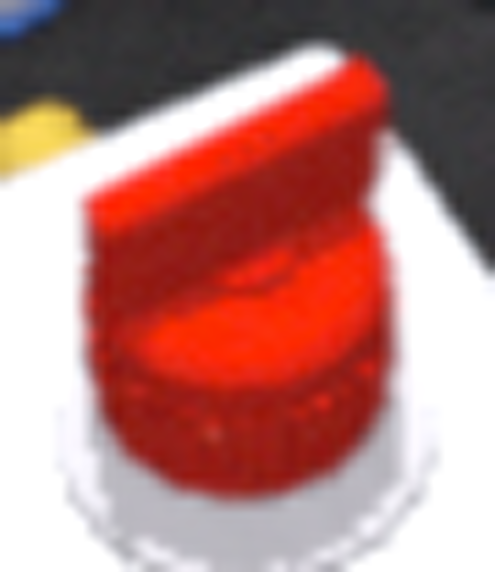

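View pics/tc2.png

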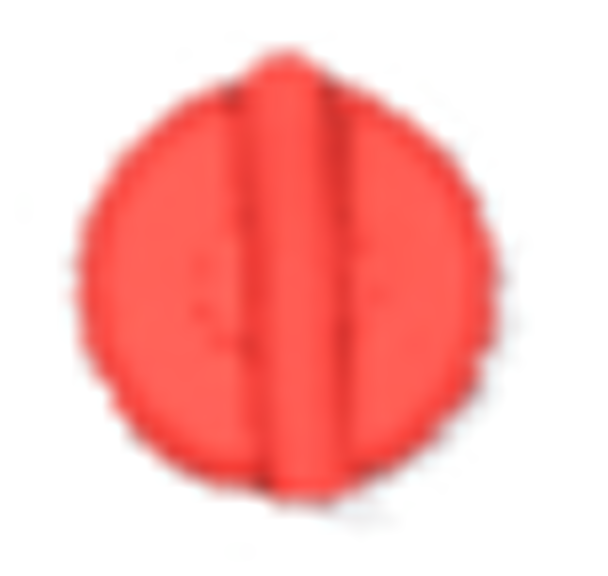

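Run:
```python
from h import *
s=lambda x,y:((x+.5)/11-.5+292,(y+.5)/11-.5+248)
t=lambda x,y:((x+.5)/16-.5+307,(y+.5)/16-.5+258)
print("cams",ray("top",(0,0))[0],ray("scene",(0,0))[0])
for n,a,b in[("c",t(297,277),s(237,143)),("far",t(286,58),s(375,75)),("near",t(308,495),s(97,210))]: print(n,tri(a,b))
a=onz("top",t(286,58),113);b=onz("top",t(308,495),113);print(a,b,(a+b)/2,np.linalg.norm(a-b),np.degrees(np.arctan2(*(a-b)[1::-1])))
# block top corners from tc.png at z=36
c=lambda x,y:((x+.5)/7-.5+275,(y+.5)/7-.5+235)
P=[onz("top",c(*q),36) for q in[(97,100),(587,100),(587,478),(97,478)]]
print(np.round(P,1),np.mean(P,0)); 
print([np.linalg.norm(P[i]-P[i-1]) for i in range(4)])
for nm,px in[("reel",(249,268)),("gauge",(339,215)),("adapter",(389,282)),("cap2",(391,336)),("cap3",(272,209))]: print(nm,onz("top",px,30))
```

```text
cams [ 480.21980252  246.77957208 1182.1838004 ] [ 294.5477914  -234.7166002   750.03044426]
c (array([510.02736324, 201.32718558, 111.87715265]), np.float64(1.030870607931529))
far (array([533.88525405, 202.2439136 , 112.06834141]), np.float64(0.7711936743488504))
near (array([486.3131071 , 200.43621258, 112.11832705]), np.float64(1.2667964060424275))
[533.48653253 202.44112042 113.        ] [485.72234958 200.71444414 113.        ] [509.60444106 201.57778228 113.        ] 47.7953824483462 2.0703421692332142
[[561.2 266.5  36. ]
 [559.7 134.8  36. ]
 [458.4 136.6  36. ]
 [460.2 267.5  36. ]] [509.87086831 201.3536634   36.        ]
[np.float64(101.04889398070443), np.float64(131.63298507155312), np.float64(101.37879151582354), np.float64(130.97763080703305)]
reel [526.40952316 341.10933046  30.        ]
gauge [624.95100255 170.02750149  30.        ]
adapter [496.67667746  77.3437875   30.        ]
cap2 [394.93038394  75.43648033  30.        ]
cap3 [637.70669673 296.91406227  30.        ]
```

Run:
```python
from h import *
for n in("top","scene"):
    d=np.load(f"pics/{n}0d.npy")
    print(n,proj(n,[154,501.7,230.7]),proj(n,[0,0,0]))
    c=imaging.camera_params(n)
    for px in [(328,440),(485,440),(410,472),(180,360),(190,400),(100,375)] if n=="top" else [(30,330),(95,400),(140,378),(45,430),(120,430),(120,90),(160,240),(10,270),(10,130)]:
        o,r=ray(n,px);print(px,d[px[1],px[0]],(o+r*d[px[1],px[0]]).round(0))
```

```text
top [[138.30343642 503.18736858]] [[429.52007149 536.14059742]]
(328, 440) 1142.1764 [200. 196.  20.]
(485, 440) 1146.8978 [ 191. -104.   23.]
(410, 472) 1097.8604 [148.  49.  65.]
(180, 360) 1166.638 [352. 478.  -2.]
(190, 400) 962.5623 [310. 423. 201.]
(100, 375) 795.0162 [373. 513. 371.]
scene [[ 14.81649511 169.23161763]] [[ 25.21059603 594.46061993]]
(30, 330) 545.06165 [144. 158. 274.]
(95, 400) 695.06464 [144. 159.  79.]
(140, 378) 778.285 [199. 195.  19.]
(45, 430) 735.7863 [ 56. 187.  14.]
(120, 430) 681.20544 [161. 107.  66.]
(120, 90) 745.43207 [340. 479. 324.]
(160, 240) 850.87866 [308. 377. 100.]
(10, 270) 561.14246 [145. 225. 303.]
(10, 130) 772.18475 [171. 542. 271.]
```

Run:
```python
from h import *
for n in("top","scene"):
    d=np.load(f"pics/{n}0d.npy")
    vs=range(350,480,18) if n=="top" else range(5,330,35)
    us=range(0,250,30) if n=="top" else range(0,200,25)
    for v in vs:
        print(v,[tuple(int(k) for k in (lambda o,r:o+r*d[v,u])(*ray(n,(u,v)))) for u in us])
```

```text
350 [(371, 837, -1), (371, 776, -4), (371, 714, -1), (372, 653, 2), (371, 594, 0), (371, 535, 2), (371, 478, -1), (370, 420, -1), (370, 361, 2)]
368 [(383, 644, 385), (383, 601, 388), (384, 560, 387), (384, 520, 388), (384, 479, 392), (383, 441, 386), (349, 456, 108), (348, 405, 103), (335, 362, -4)]
386 [(352, 668, 337), (353, 620, 345), (354, 578, 344), (354, 535, 345), (354, 492, 348), (354, 452, 344), (332, 438, 203), (329, 393, 181), (300, 363, -4)]
404 [(318, 691, 292), (318, 646, 289), (320, 598, 294), (321, 551, 298), (320, 508, 294), (321, 464, 296), (318, 423, 283), (301, 393, 188), (267, 363, 1)]
422 [(229, 839, -1), (280, 671, 233), (281, 621, 237), (281, 574, 234), (282, 525, 237), (282, 479, 237), (282, 432, 237), (272, 393, 189), (232, 363, -1)]
440 [(193, 841, -3), (242, 689, 193), (243, 638, 194), (244, 588, 194), (244, 539, 194), (243, 490, 190), (244, 441, 194), (242, 394, 188), (197, 364, 1)]
458 [(157, 841, -2), (212, 691, 192), (213, 640, 192), (214, 589, 194), (214, 540, 192), (214, 491, 191), (215, 442, 193), (214, 394, 191), (162, 364, 0)]
476 [(123, 840, 2),
[... 809 characters left out ...]
 (428, 739, -3)]
180 [(139, 452, 255), (154, 518, 193), (189, 498, 193), (224, 480, 192), (259, 460, 192), (294, 431, 200), (329, 409, 202), (389, 618, 2)]
215 [(109, 457, 192), (142, 439, 192), (175, 420, 191), (208, 402, 192), (240, 389, 186), (273, 378, 178), (308, 385, 154), (347, 410, 109)]
250 [(99, 390, 186), (128, 379, 180), (157, 372, 169), (184, 386, 138), (216, 386, 118), (249, 387, 96), (286, 378, 83), (325, 381, 55)]
285 [(138, 195, 316), (153, 205, 292), (164, 240, 240), (155, 386, 61), (187, 387, 36), (224, 377, 23), (261, 375, 0), (301, 351, 1)]
320 [(130, 155, 309), (145, 162, 287), (154, 192, 235), (127, 368, -1), (164, 346, 0), (202, 326, -3), (240, 302, 0), (278, 281, 0)]
```

Run:
```python
import cv2
b=cv2.imread("pics/scene0.png")[220:480,0:200]
cv2.imwrite("pics/sc3.png",cv2.resize(b,None,fx=2.2,fy=2.2,interpolation=cv2.INTER_CUBIC))
b=cv2.imread("pics/top0.png")[400:480,290:530]
cv2.imwrite("pics/tc3.png",cv2.resize(b,None,fx=3,fy=3,interpolation=cv2.INTER_CUBIC))
```

```text
(no output)
```

View pics/sc3.png

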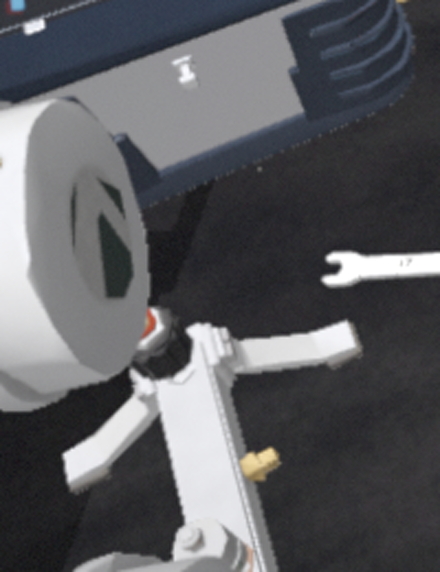

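View pics/tc3.png

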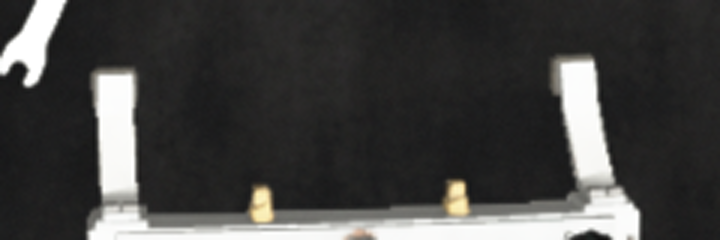

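```bash
python3 -m creep '[{"grip":40,"linear":[-9,-21,-8],"rot":[0,0,0]},{"grip":40,"linear":[-9,-21,-8],"rot":[0,0,0]},{"grip":40,"linear":[-9,-21,-4],"rot":[0,0,0]},{"grip":40,"linear":[-9,-21,0],"rot":[0,0,0]},{"grip":40,"linear":[-9,-21,0],"rot":[0,0,0]},{"grip":40,"linear":[-9,-21,0],"rot":[0,0,0]},{"grip":40,"linear":[-9,-21,0],"rot":[0,0,0]},{"grip":40,"linear":[-9,-21,0],"rot":[0,0,0]}]' 30
```

```text
time_s: 0.77
eef_pos: [173.3, 319.0, 251.0]
ee_rot: [-0.0, 0.148, 0.989, -0.0]
force: [1.6, 0.3, 0.2]
grip_width: 0.472
```

```bash
python3 -m creep '[{"grip":40,"linear":[0,0,0],"rot":[0,0,0.12]},{"grip":40,"linear":[0,0,0],"rot":[0,0,0.12]},{"grip":40,"linear":[0,0,0],"rot":[0,0,0.12]},{"grip":40,"linear":[0,0,0],"rot":[0,0,0.12]},{"grip":40,"linear":[0,0,0],"rot":[0,0,0.12]},{"grip":40,"linear":[0,0,0],"rot":[0,0,0.12]},{"grip":40,"linear":[0,0,0],"rot":[0,0,0.12]},{"grip":40,"linear":[0,0,0],"rot":[0,0,0.12]},{"grip":40,"linear":[0,0,0],"rot":[0,0,0.12]},{"grip":40,"linear":[0,0,0],"rot":[0,0,0.12]},{"grip":40,"linear":[0,0,0],"rot":[0,0,0.12]},{"grip":40,"linear":[0,0,0],"rot":[0,0,0.12]}]'; python3 -m creep '[{"grip":30,"linear":[0,0,0],"rot":[0,0,0.12]},{"grip":30,"linear":[0,0,0],"rot":[0,0,0.12]},{"grip":30,"linear":[0,0,0],"rot":[0,0,0.12]},{"grip":30,"linear":[0,0,0],"rot":[0,0,0.12]},{"grip":30,"linear":[0,0,0],"rot":[0,0,0.12]},{"grip":30,"linear":[0,0,0],"rot":[0,0,0.12]},{"grip":30,"linear":[0,0,0],"rot":[0,0,0.12]},{"grip":30,"linear":[0,0,0],"rot":[0,0,0.12]},{"grip":30,"linear":[0,0,0],"rot":[0,0,0.12]},{"grip":30,"linear":[0,0,0],"rot":[0,0,0.12]},{"grip":30,"linear":[0,0,0],"rot":[0,0,0.12]}]'
python3 - <<'E'
from rig import sensors; s=sensors.sense()
from scipy.spatial.transform import Rotation as R; import numpy as np
q=s['ee_rot'];M=R.from_quat([q[1],q[2],q[3],q[0]]).as_matrix();print(s['joints'],s['eef_pos'],M.round(3),np.degrees(np.arctan2(M[1,0],M[0,0])))
print(M.T@(np.array([510,201.4,150])-s['eef_pos']))
E
```

```text
time_s: 1.77
eef_pos: [173.5, 320.0, 251.1]
ee_rot: [0.0, 0.766, 0.643, -0.0]
force: [0.0, 0.4, 0.3]
grip_width: 0.471
time_s: 2.68
eef_pos: [173.5, 320.0, 251.1]
ee_rot: [0.0, 0.999, 0.039, -0.0]
force: [0.5, -0.5, 0.2]
grip_width: 0.35
[ 7.48925942e-01 -7.21275514e-02  1.88376376e+00 -2.51982842e-05
  1.33056092e+00  2.24184081e+00] [173.46333758 320.0301957  251.07345249] [[ 0.997  0.078 -0.   ]
 [ 0.078 -0.997 -0.   ]
 [-0.     0.    -1.   ]] 4.462617433928209
[326.33221081 144.41612714 100.98099668]
```

```bash
python3 -m creep '[{"grip":30,"linear":[27.2,12,0],"rot":[0,0,0]},{"grip":30,"linear":[27.2,12,0],"rot":[0,0,0]},{"grip":30,"linear":[27.2,12,0],"rot":[0,0,0]},{"grip":30,"linear":[27.2,12,0],"rot":[0,0,0]},{"grip":30,"linear":[27.2,12,5],"rot":[0,0,0]},{"grip":30,"linear":[27.2,12,10],"rot":[0,0,0]},{"grip":30,"linear":[27.2,12,10],"rot":[0,0,0]},{"grip":30,"linear":[27.2,12,10],"rot":[0,0,0]},{"grip":30,"linear":[27.2,12,10],"rot":[0,0,0]},{"grip":30,"linear":[27.2,12,10],"rot":[0,0,0]},{"grip":30,"linear":[27.2,12,10],"rot":[0,0,0]},{"grip":30,"linear":[27.2,12,10],"rot":[0,0,0.04]}]';python3 -m creep '[{"grip":26,"linear":[0,0,12],"rot":[0,0,0]},{"grip":26,"linear":[0,0,12],"rot":[0,0,0]},{"grip":26,"linear":[0,0,12],"rot":[0,0,0]},{"grip":26,"linear":[0,0,0],"rot":[0,0,0]}]'
cat > look.py <<'E'
import sys,cv2,numpy as np
from rig import sensors,imaging
from scipy.spatial.transform import Rotation as R
from h import *
tag=sys.argv[1]
s=sensors.sense();q=s['ee_rot'];M=R.from_quat([q[1],q[2],q[3],q[0]]).as_matrix()
print(s['time_s'],s['joints'].round(3),s['eef_pos'].round(2),"yaw",np.degrees(np.arctan2(M[1,0],M[0,0])).round(2),"F",s['force'].round(2),s['wrist_torque'].round(3),s['grip_width'])
for n in sys.argv[2:]:
    p,d=imaging.capture(n);cv2.imwrite(f"pics/{n}_{tag}.png",p[:,:,::-1])
    u,v=(315,272) if n=="scene" else (325,272)
    w,h=(50,42)
    c=p[v-h:v+h,u-w:u+w,::-1];cv2.imwrite(f"pics/{n}_{tag}c.png",cv2.resize(c,None,fx=7,fy=7,interpolation=cv2.INTER_CUBIC))
    print(n,"crop origin",u-w,v-h,"tcp px",proj(n,s['eef_pos']))
E
python3 look.py a scene top
```

```text
time_s: 3.68
eef_pos: [512.0, 203.3, 175.4]
ee_rot: [0.0, 1.0, 0.022, -0.0]
force: [0.1, -0.2, -0.2]
grip_width: 0.353
time_s: 4.02
eef_pos: [509.7, 203.6, 137.8]
ee_rot: [0.0, 1.0, 0.022, -0.002]
force: [0.0, -0.1, -0.8]
grip_width: 0.306
4.0167 [ 0.167  0.456  1.548 -0.     1.142  1.694] [509.73 203.62 137.76] yaw 2.49 F [ 0.01 -0.09 -0.76] [ 0.033 -0.015 -0.022] 0.3063820199238445
scene crop origin 265 230 tcp px [[311.48970837 249.69539369]]
top crop origin 275 230 tcp px [[324.50221694 274.33426509]]
```

View pics/scene_ac.png

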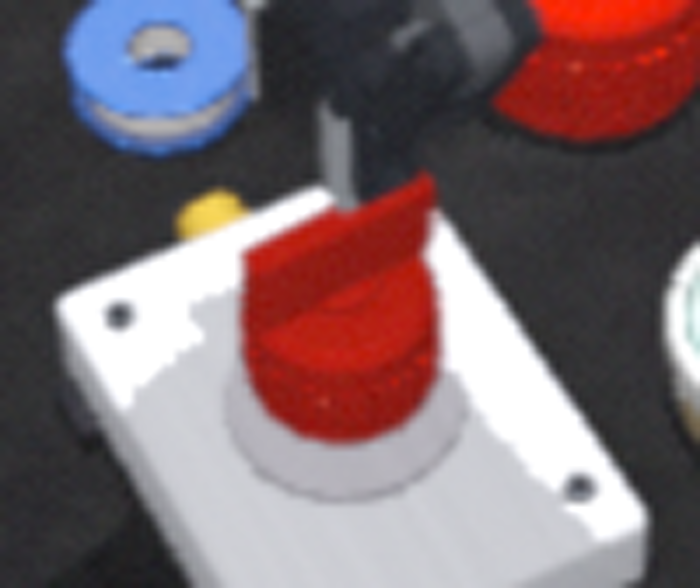

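View pics/top_a.png

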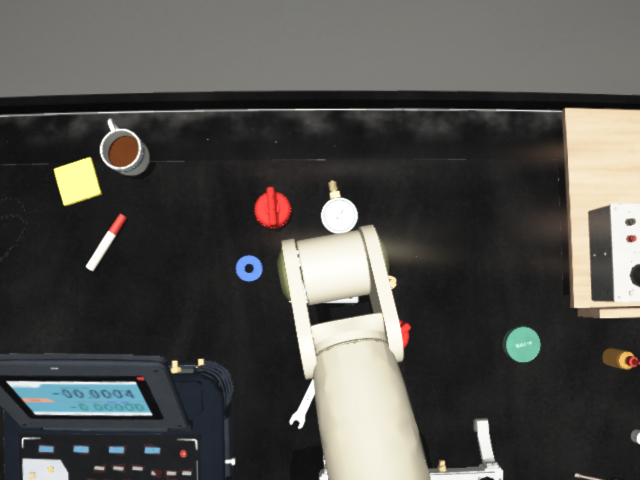

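View pics/scene_a.png

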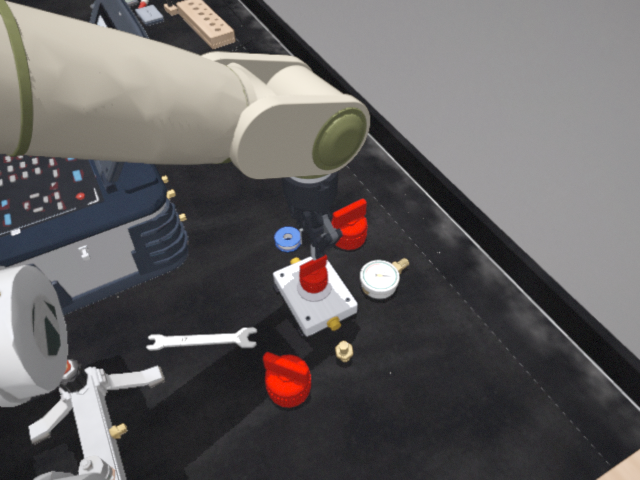

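Run:
```python
import cv2
b=cv2.imread("pics/scene_a.png")[215:275,285:355]
cv2.imwrite("pics/sc5.png",cv2.resize(b,None,fx=10,fy=10,interpolation=cv2.INTER_LANCZOS4))
from h import *
import numpy as np
# expected fingertip px: grip opening ~26 -> +-13 along y at tcp height, pad width +-11 along x
from rig import sensors
p=sensors.sense()['eef_pos']
for sx in(-11,0,11):
  for sy in(-13,13):
    q=proj("scene",p+np.array([sx,sy,0]))[0];print(sx,sy,q,(q-[285,215])*10)
```

```text
-11 -13 [309.65195436 256.70352023] [246.51954358 417.03520229]
-11 13 [301.93223914 245.37410676] [169.32239143 303.74106765]
0 -13 [315.87945435 253.95876106] [308.79454353 389.58761059]
0 13 [308.07543177 242.72717419] [230.75431765 277.27174189]
11 -13 [322.05496754 251.2370809 ] [370.54967536 362.37080905]
11 13 [314.16812939 240.10196973] [291.68129394 251.01969727]
```

View pics/sc5.png

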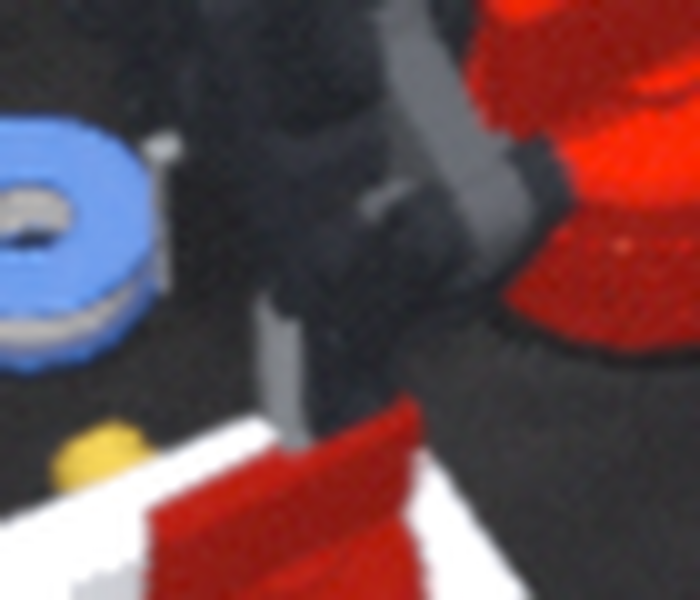

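```bash
python3 -m creep '[{"grip":26,"linear":[0,0,7],"rot":[0,0,0.005]},{"grip":26,"linear":[0,0,7],"rot":[0,0,0]},{"grip":26,"linear":[0,0,6],"rot":[0,0,0]}]'; python3 look.py b scene
```

```text
time_s: 4.37
eef_pos: [510.8, 204.0, 119.9]
ee_rot: [-0.0, 1.0, 0.019, 0.0]
force: [-0.7, 0.3, -0.5]
grip_width: 0.305
4.3667 [ 0.167  0.477  1.567 -0.     1.097  1.699] [510.83 204.03 119.86] yaw 2.23 F [-0.7   0.27 -0.53] [-0.021 -0.037 -0.   ] 0.3049861520373735
scene crop origin 265 230 tcp px [[312.28802085 256.20209735]]
```

View pics/scene_bc.png

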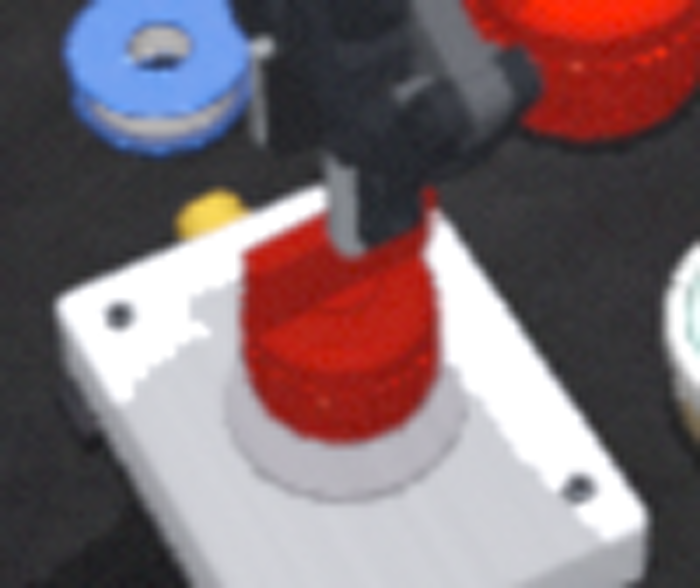

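```bash
python3 -m creep '[{"grip":26,"linear":[0,1.3,6],"rot":[0,0,0]},{"grip":26,"linear":[0,0,6],"rot":[0,0,0]},{"grip":26,"linear":[0,0,6],"rot":[0,0,0]},{"grip":26,"linear":[0,0,5],"rot":[0,0,0]},{"grip":26,"linear":[0,0,4],"rot":[0,0,0]},{"grip":26,"linear":[0,0,0],"rot":[0,0,0]}]'; python3 look.py c scene
```

```text
time_s: 4.92
eef_pos: [510.6, 202.6, 92.3]
ee_rot: [0.0, 1.0, 0.019, -0.001]
force: [-0.6, 0.8, -0.5]
grip_width: 0.307
4.9167 [ 0.164  0.512  1.593 -0.     1.037  1.696] [510.56 202.61  92.33] yaw 2.22 F [-0.6   0.8  -0.46] [-0.056  0.021 -0.005] 0.307349109119569
scene crop origin 265 230 tcp px [[312.99700395 267.11323436]]
```

View pics/scene_cc.png

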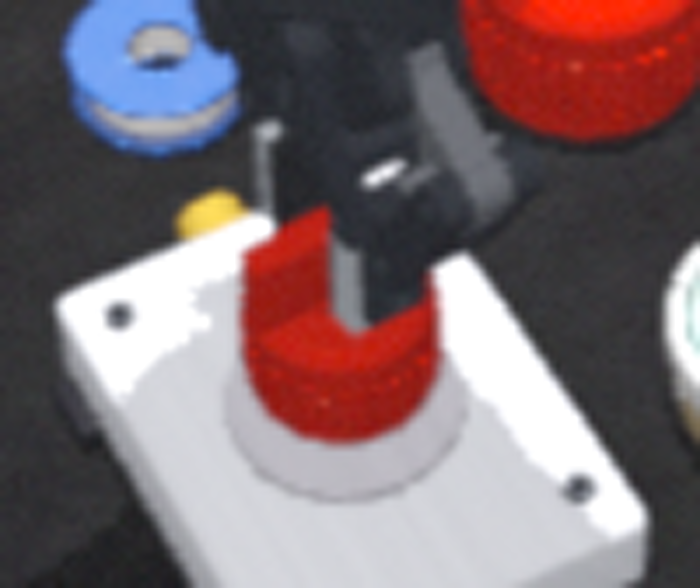

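```bash
python3 -m creep '[{"grip":15,"linear":[0,0,0],"rot":[0,0,0]},{"grip":15,"linear":[0,0,0],"rot":[0,0,0]},{"grip":15,"linear":[0,0,0],"rot":[0,0,0]},{"grip":15,"linear":[0,0,0],"rot":[0,0,0]}]' 20; python3 -m creep '[{"grip":13,"linear":[0,0,0],"rot":[0,0,0]},{"grip":13,"linear":[0,0,0],"rot":[0,0,0]}]';python3 -m creep '[{"grip":12,"linear":[0,0,0],"rot":[0,0,0]},{"grip":12,"linear":[0,0,0],"rot":[0,0,0]}]'
```

```text
time_s: 5.3
eef_pos: [511.1, 202.7, 93.5]
ee_rot: [-0.0, 1.0, 0.019, 0.0]
force: [0.2, 0.2, -0.7]
grip_width: 0.175
time_s: 5.47
eef_pos: [511.0, 202.7, 93.4]
ee_rot: [-0.0, 1.0, 0.019, 0.0]
force: [-0.3, -0.2, 0.5]
grip_width: 0.153
time_s: 5.63
eef_pos: [511.0, 202.7, 93.3]
ee_rot: [0.0, 1.0, 0.019, 0.0]
force: [-0.8, -0.6, 0.3]
grip_width: 0.141
```

```bash
python3 -m creep '[{"grip":11,"linear":[0,0,0],"rot":[0,0,0]},{"grip":11,"linear":[0,0,0],"rot":[0,0,0]}]';python3 -m creep '[{"grip":10.2,"linear":[0,0,0],"rot":[0,0,0]},{"grip":10.2,"linear":[0,0,0],"rot":[0,0,0]}]'; python3 look.py d
```

```text
time_s: 5.8
eef_pos: [511.0, 202.6, 93.3]
ee_rot: [0.0, 1.0, 0.019, 0.0]
force: [0.7, -0.5, 0.7]
grip_width: 0.129
time_s: 5.97
eef_pos: [511.0, 202.6, 93.3]
ee_rot: [0.0, 1.0, 0.019, 0.0]
force: [0.9, -0.8, 0.4]
grip_width: 0.119
5.9667 [ 0.164  0.511  1.593 -0.     1.038  1.696] [511.   202.57  93.33] yaw 2.22 F [ 0.94 -0.81  0.37] [-0.17   0.     0.007] 0.11889126316345396
```

```bash
python3 -m creep '[{"grip":11.5,"linear":[0,0,1.5],"rot":[0,0,0]},{"grip":11.5,"linear":[0,0,1],"rot":[0,0,0]},{"grip":11.5,"linear":[0,0,1],"rot":[0,0,0]},{"grip":10.5,"linear":[0,0,0],"rot":[0,0,0]}]';python3 -m creep '[{"grip":9.5,"linear":[0,0,0],"rot":[0,0,0]},{"grip":9,"linear":[0,0,0],"rot":[0,0,0]},{"grip":8,"linear":[0,0,0],"rot":[0,0,0]}]'; python3 look.py d
```

```text
time_s: 6.3
eef_pos: [511.3, 202.5, 90.5]
ee_rot: [0.0, 1.0, 0.019, 0.0]
force: [-2.4, -2.3, 6.1]
grip_width: 0.121
time_s: 6.55
eef_pos: [511.3, 202.5, 90.6]
ee_rot: [0.0, 1.0, 0.019, 0.001]
force: [-0.9, -3.6, 7.8]
grip_width: 0.114
6.55 [ 1.640e-01  5.150e-01  1.595e+00 -1.000e-03  1.031e+00  1.697e+00] [511.33 202.45  90.57] yaw 2.23 F [-0.87 -3.55  7.82] [-0.5    0.256 -0.023] 0.11449687949543877
```

```bash
python3 -m creep '[{"grip":6,"linear":[0,0.3,-0.3],"rot":[0,0,0]},{"grip":6,"linear":[0,0,0],"rot":[0,0,0]},{"grip":6,"linear":[0,0,0],"rot":[0,0,0]}]' 30; python3 look.py e scene
```

```text
time_s: 6.8
eef_pos: [511.3, 202.4, 90.7]
ee_rot: [0.0, 1.0, 0.019, 0.001]
force: [-1.6, -0.7, 5.2]
grip_width: 0.107
6.8 [ 0.164  0.515  1.595 -0.     1.031  1.696] [511.31 202.38  90.68] yaw 2.22 F [-1.62 -0.7   5.18] [-0.317  0.14  -0.069] 0.10673523553535474
scene crop origin 265 230 tcp px [[313.48903812 267.62376799]]
```

View pics/scene_ec.png

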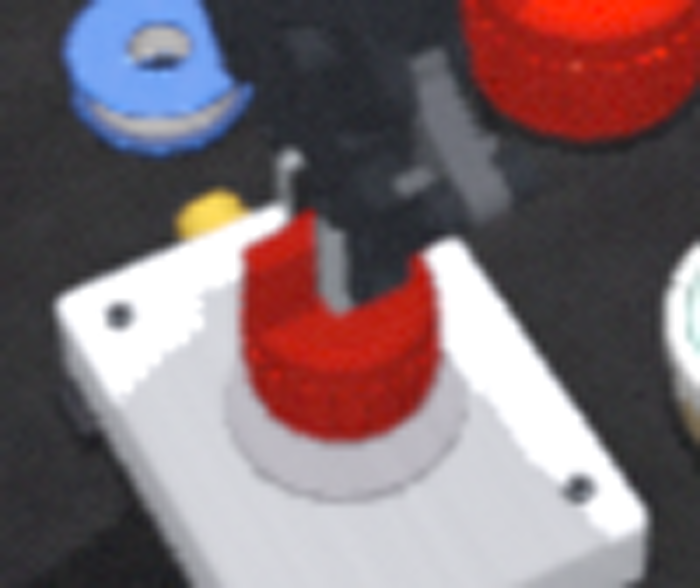

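```bash
python3 -m creep '[{"grip":6,"linear":[0,0,0],"rot":[0,0,-0.04]},{"grip":6,"linear":[0,0,0],"rot":[0,0,-0.03]}]'; python3 look.py f;  python3 -m creep '[{"grip":6,"linear":[0,0,0],"rot":[0,0,-0.04]},{"grip":6,"linear":[0,0,0],"rot":[0,0,-0.03]}]'; python3 look.py f
```

```text
time_s: 7.02
eef_pos: [511.5, 202.5, 90.7]
ee_rot: [-0.0, 0.998, 0.055, 0.001]
force: [-0.1, -0.7, 5.0]
grip_width: 0.109
7.0167 [0.164 0.515 1.595 0.    1.031 1.624] [511.45 202.47  90.65] yaw 6.33 F [-0.13 -0.66  4.96] [-0.08  -0.031 -0.121] 0.10920611492279195
time_s: 7.18
eef_pos: [511.5, 202.5, 90.7]
ee_rot: [-0.0, 0.996, 0.09, 0.001]
force: [0.1, -0.5, 4.9]
grip_width: 0.111
7.1833 [0.164 0.515 1.595 0.    1.03  1.554] [511.52 202.51  90.65] yaw 10.35 F [ 0.09 -0.51  4.93] [-0.055 -0.002 -0.036] 0.11097540644320822
```

```bash
for i in 1 ; do python3 -m creep '[{"grip":6,"linear":[0,0,0],"rot":[0,0,-0.04]},{"grip":6,"linear":[0,0,0],"rot":[0,0,-0.03]}]'; python3 -m creep '[{"grip":6,"linear":[0,0,0],"rot":[0,0,-0.04]},{"grip":6,"linear":[0,0,0],"rot":[0,0,-0.03]}]'; done; python3 look.py f
```

```text
time_s: 7.35
eef_pos: [511.6, 202.6, 90.7]
ee_rot: [-0.0, 0.992, 0.125, 0.001]
force: [1.1, 0.2, 5.6]
grip_width: 0.112
time_s: 7.52
eef_pos: [511.6, 202.6, 90.7]
ee_rot: [-0.0, 0.987, 0.16, 0.001]
force: [0.4, 0.4, 5.9]
grip_width: 0.111
7.5167 [0.164 0.515 1.595 0.    1.03  1.414] [511.61 202.56  90.69] yaw 18.37 F [0.44 0.4  5.9 ] [-0.058 -0.165 -0.102] 0.11139018982310685
```

```bash
python3 -m creep '[{"grip":6,"linear":[0,0,0],"rot":[0,0,-0.04]},{"grip":6,"linear":[0,0,0],"rot":[0,0,-0.03]}]'; python3 -m creep '[{"grip":6,"linear":[0,0,0],"rot":[0,0,-0.04]},{"grip":6,"linear":[0,0,0],"rot":[0,0,-0.03]}]'; python3 look.py f
```

```text
time_s: 7.68
eef_pos: [511.7, 202.6, 90.6]
ee_rot: [-0.0, 0.981, 0.194, 0.001]
force: [2.2, 0.2, 3.8]
grip_width: 0.106
time_s: 7.85
eef_pos: [511.4, 202.5, 90.3]
ee_rot: [0.0, 0.974, 0.228, 0.001]
force: [1.1, 0.1, 0.3]
grip_width: 0.108
7.85 [0.164 0.515 1.595 0.    1.03  1.274] [511.44 202.49  90.3 ] yaw 26.39 F [1.11 0.1  0.32] [ 0.081 -0.196  0.005] 0.10848293205827929
```

```bash
python3 -m creep '[{"grip":6,"linear":[0,0,0],"rot":[0,0,-0.04]},{"grip":6,"linear":[0,0,0],"rot":[0,0,-0.03]}]'; python3 look.py f
```

```text
time_s: 8.02
eef_pos: [510.7, 202.6, 89.7]
ee_rot: [-0.0, 0.965, 0.262, -0.0]
force: [-0.1, 0.1, -1.9]
grip_width: 0.113
8.0167 [1.640e-01 5.160e-01 1.596e+00 1.000e-03 1.030e+00 1.204e+00] [510.7  202.58  89.65] yaw 30.41 F [-0.09  0.06 -1.85] [ 0.073 -0.036 -0.02 ] 0.1130375079196747
```

```bash
python3 -m creep '[{"grip":6,"linear":[0,0,0.6],"rot":[0,0,0]},{"grip":6,"linear":[0,0,0.4],"rot":[0,0,0]}]'; python3 -m creep '[{"grip":6,"linear":[0,0,0.5],"rot":[0,0,0]},{"grip":6,"linear":[0,0,0.2],"rot":[0,0,0]}]'; python3 look.py f
```

```text
time_s: 8.18
eef_pos: [510.8, 202.7, 88.8]
ee_rot: [-0.0, 0.965, 0.261, -0.0]
force: [-1.2, 2.3, 0.1]
grip_width: 0.107
time_s: 8.35
eef_pos: [510.9, 202.7, 88.3]
ee_rot: [-0.0, 0.965, 0.261, -0.0]
force: [-0.9, 2.5, 0.9]
grip_width: 0.11
8.35 [1.640e-01 5.180e-01 1.597e+00 1.000e-03 1.027e+00 1.207e+00] [510.85 202.69  88.33] yaw 30.26 F [-0.91  2.53  0.86] [0.568 0.164 0.038] 0.10976441091040247
```

```bash
python3 -m creep '[{"grip":6,"linear":[0.1,-0.2,0.4],"rot":[0,0,0]},{"grip":6,"linear":[0,0,0.4],"rot":[0,0,0]}]'; python3 -m creep '[{"grip":6,"linear":[0,0,0.4],"rot":[0,0,0]},{"grip":6,"linear":[0,0,0.3],"rot":[0,0,0]}]'; python3 look.py f
```

```text
time_s: 8.52
eef_pos: [510.9, 202.8, 87.7]
ee_rot: [-0.0, 0.965, 0.261, 0.0]
force: [-2.1, 3.3, 3.0]
grip_width: 0.106
time_s: 8.68
eef_pos: [511.0, 202.7, 87.0]
ee_rot: [-0.0, 0.965, 0.261, 0.0]
force: [-1.8, 2.8, 1.8]
grip_width: 0.109
8.6833 [0.164 0.52  1.598 0.    1.024 1.206] [510.96 202.74  87.01] yaw 30.3 F [-1.82  2.79  1.83] [0.599 0.164 0.071] 0.10909240045763495
```

```bash
python3 -m creep '[{"grip":6,"linear":[-0.1,-0.2,0.4],"rot":[0,0,0]},{"grip":6,"linear":[0,0,0.4],"rot":[0,0,0]}]'; python3 -m creep '[{"grip":6,"linear":[0,0,0.4],"rot":[0,0,0]},{"grip":6,"linear":[0,0,0.3],"rot":[0,0,0]}]'; python3 look.py f scene
```

```text
time_s: 8.85
eef_pos: [510.7, 202.5, 85.8]
ee_rot: [0.0, 0.965, 0.261, -0.0]
force: [-0.3, 1.7, -3.2]
grip_width: 0.111
time_s: 9.02
eef_pos: [510.6, 202.4, 84.9]
ee_rot: [0.0, 0.965, 0.261, -0.0]
force: [0.2, 0.1, -3.4]
grip_width: 0.11
9.0167 [ 1.640e-01  5.220e-01  1.600e+00 -1.000e-03  1.020e+00  1.207e+00] [510.58 202.37  84.94] yaw 30.3 F [ 0.17  0.13 -3.39] [ 0.002  0.007 -0.01 ] 0.11043052171529112
scene crop origin 265 230 tcp px [[313.1941542  269.86678796]]
```

View pics/scene_fc.png

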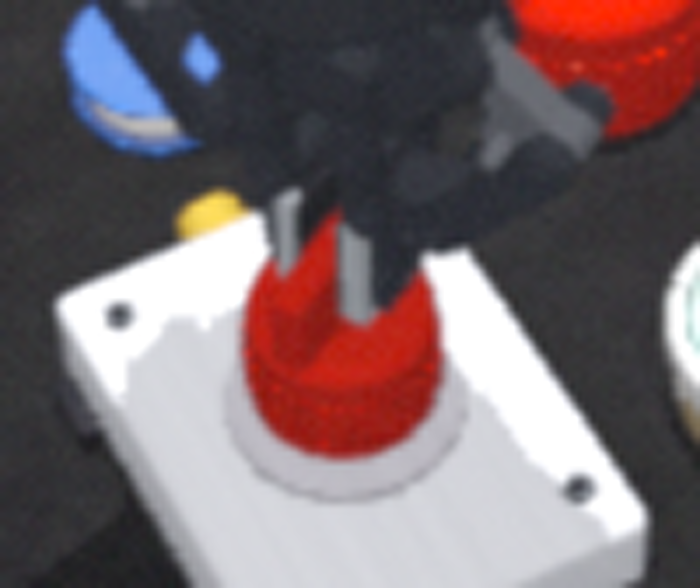

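```bash
python3 -m creep '[{"grip":6,"linear":[0,0,0.4],"rot":[0,0,0]},{"grip":6,"linear":[0,0,0.4],"rot":[0,0,0]}]'; python3 -m creep '[{"grip":6,"linear":[0,0,0.3],"rot":[0,0,0]},{"grip":6,"linear":[0,0,0],"rot":[0,0,0]}]'; python3 look.py f
```

```text
time_s: 9.23
eef_pos: [510.8, 202.6, 84.5]
ee_rot: [0.0, 0.965, 0.261, -0.0]
force: [-0.4, -0.4, -1.9]
grip_width: 0.113
time_s: 9.4
eef_pos: [510.7, 202.7, 84.2]
ee_rot: [0.0, 0.965, 0.261, -0.0]
force: [-0.5, -0.7, -1.3]
grip_width: 0.111
9.4 [ 0.165  0.523  1.601 -0.     1.018  1.207] [510.73 202.66  84.2 ] yaw 30.29 F [-0.5  -0.67 -1.26] [ 0.011 -0.063  0.026] 0.11091359079255446
```

```bash
python3 -m creep '[{"grip":6,"linear":[0,0,0.4],"rot":[0,0,0]},{"grip":6,"linear":[0,0,0.2],"rot":[0,0,0]},{"grip":6,"linear":[0,0,0],"rot":[0,0,0]}]'; python3 look.py f
```

```text
time_s: 9.65
eef_pos: [510.8, 202.7, 83.8]
ee_rot: [0.0, 0.965, 0.261, 0.0]
force: [-0.9, -0.1, -1.4]
grip_width: 0.11
9.65 [ 0.165  0.524  1.601 -0.     1.017  1.207] [510.82 202.72  83.75] yaw 30.3 F [-0.94 -0.09 -1.38] [-0.033 -0.006  0.063] 0.10964665042015946
```

```bash
python3 -m creep '[{"grip":6,"linear":[0,0,0.4],"rot":[0,0,0]},{"grip":6,"linear":[0,0,0.2],"rot":[0,0,0]},{"grip":6,"linear":[0,0,0],"rot":[0,0,0]}]'; python3 look.py f
```

```text
time_s: 9.9
eef_pos: [510.9, 202.8, 83.5]
ee_rot: [0.0, 0.965, 0.261, 0.0]
force: [-1.9, 0.3, 4.1]
grip_width: 0.113
9.9 [ 0.165  0.524  1.601 -0.     1.016  1.207] [510.88 202.75  83.51] yaw 30.3 F [-1.88  0.26  4.1 ] [-0.067  0.312  0.015] 0.11288992226275656
```

```bash
python3 -m creep '[{"grip":6,"linear":[0,0,0],"rot":[0,0,0.04]},{"grip":6,"linear":[0,0,0],"rot":[0,0,0.03]}]'; python3 look.py f;  python3 -m creep '[{"grip":6,"linear":[0,0,0.1],"rot":[0,0,0.04]},{"grip":6,"linear":[0,0,0.1],"rot":[0,0,0.03]}]'; python3 look.py f
```

```text
time_s: 10.07
eef_pos: [511.0, 202.8, 83.3]
ee_rot: [-0.0, 0.974, 0.227, 0.0]
force: [-0.4, -0.1, -0.4]
grip_width: 0.106
10.0667 [0.165 0.525 1.601 0.    1.015 1.278] [510.95 202.79  83.26] yaw 26.18 F [-0.38 -0.07 -0.41] [-0.001 -0.008 -0.014] 0.10576076844911836
time_s: 10.23
eef_pos: [510.9, 202.8, 83.0]
ee_rot: [-0.0, 0.981, 0.192, 0.0]
force: [0.2, 0.5, -0.6]
grip_width: 0.111
10.2333 [0.165 0.525 1.601 0.    1.015 1.349] [510.92 202.83  83.  ] yaw 22.16 F [ 0.21  0.5  -0.59] [ 0.091 -0.014  0.017] 0.11058881841185782
```

```bash
python3 -m creep '[{"grip":6,"linear":[0,0,0.2],"rot":[0,0,0.04]},{"grip":6,"linear":[0,0,0.15],"rot":[0,0,0.03]}]'; python3 look.py f;  python3 -m creep '[{"grip":6,"linear":[0,0,0.2],"rot":[0,0,0.04]},{"grip":6,"linear":[0,0,0.15],"rot":[0,0,0.03]}]'; python3 look.py f
```

```text
time_s: 10.4
eef_pos: [510.9, 202.9, 82.6]
ee_rot: [-0.0, 0.987, 0.158, 0.0]
force: [-0.2, 0.1, 0.9]
grip_width: 0.108
10.4 [0.165 0.525 1.602 0.    1.014 1.419] [510.93 202.86  82.65] yaw 18.15 F [-0.17  0.1   0.94] [0.156 0.019 0.037] 0.10816631336583007
time_s: 10.57
eef_pos: [511.0, 202.9, 82.4]
ee_rot: [-0.0, 0.992, 0.123, 0.0]
force: [-0.4, 1.3, 2.6]
grip_width: 0.111
10.5667 [0.165 0.526 1.602 0.    1.013 1.489] [510.98 202.9   82.39] yaw 14.14 F [-0.4   1.35  2.57] [0.233 0.01  0.044] 0.11108916522554864
```

```bash
python3 -m creep '[{"grip":6,"linear":[0,0,0.15],"rot":[0,0,0.04]},{"grip":6,"linear":[0,0,0.15],"rot":[0,0,0.03]}]'; python3 look.py f;  python3 -m creep '[{"grip":6,"linear":[0,0,0.15],"rot":[0,0,0.04]},{"grip":6,"linear":[0,0,0.15],"rot":[0,0,0.03]}]'; python3 look.py f
```

```text
time_s: 10.73
eef_pos: [511.0, 202.9, 82.1]
ee_rot: [-0.0, 0.996, 0.088, 0.0]
force: [-0.4, 1.2, 1.3]
grip_width: 0.108
10.7333 [0.165 0.526 1.602 0.    1.012 1.559] [510.99 202.94  82.09] yaw 10.13 F [-0.4   1.22  1.34] [ 0.163 -0.03   0.009] 0.10813970513348264
time_s: 10.9
eef_pos: [511.0, 202.9, 81.8]
ee_rot: [-0.0, 0.999, 0.053, 0.0]
force: [-0.7, 1.6, 1.3]
grip_width: 0.109
10.9 [0.165 0.527 1.602 0.    1.012 1.629] [511.02 202.95  81.83] yaw 6.12 F [-0.67  1.58  1.28] [0.207 0.001 0.023] 0.10873564653596324
```

```bash
python3 -m creep '[{"grip":6,"linear":[0,-0.1,0.15],"rot":[0,0,0.04]},{"grip":6,"linear":[0,0,0.15],"rot":[0,0,0.03]}]'; python3 look.py f;  python3 -m creep '[{"grip":6,"linear":[0,0,0.15],"rot":[0,0,0.04]},{"grip":6,"linear":[0,0,0.15],"rot":[0,0,0.03]}]'; python3 look.py f
```

```text
time_s: 11.07
eef_pos: [511.0, 203.1, 81.6]
ee_rot: [-0.0, 1.0, 0.018, 0.0]
force: [0.2, 1.4, 1.0]
grip_width: 0.11
11.0667 [0.165 0.527 1.602 0.    1.011 1.699] [511.04 203.06  81.56] yaw 2.11 F [0.18 1.35 1.02] [ 0.193 -0.014 -0.003] 0.10974033762144954
time_s: 11.23
eef_pos: [511.1, 203.1, 81.3]
ee_rot: [-0.0, 1.0, -0.017, 0.001]
force: [0.1, -0.2, 1.8]
grip_width: 0.11
11.2333 [0.165 0.527 1.602 0.    1.01  1.769] [511.13 203.07  81.32] yaw -1.9 F [ 0.06 -0.16  1.83] [ 0.207 -0.001  0.046] 0.11024931281928811
```

```bash
python3 -m creep '[{"grip":6,"linear":[0,0,0.15],"rot":[0,0,0.04]},{"grip":6,"linear":[0,0,0.15],"rot":[0,0,0.03]}]'; python3 look.py f;  python3 -m creep '[{"grip":6,"linear":[0,0,0.15],"rot":[0,0,0.04]},{"grip":6,"linear":[0,0,0.15],"rot":[0,0,0.03]}]'; python3 look.py f
```

```text
time_s: 11.4
eef_pos: [511.2, 203.0, 81.0]
ee_rot: [-0.0, 0.999, -0.052, 0.001]
force: [0.1, 0.4, 1.4]
grip_width: 0.11
11.4 [0.165 0.528 1.603 0.    1.01  1.839] [511.19 202.99  81.02] yaw -5.91 F [0.08 0.4  1.38] [ 0.069 -0.102 -0.   ] 0.10978007819234369
time_s: 11.57
eef_pos: [511.3, 202.9, 80.7]
ee_rot: [-0.0, 0.996, -0.086, 0.001]
force: [-0.0, -1.0, 0.9]
grip_width: 0.111
11.5667 [ 0.165  0.528  1.603 -0.     1.009  1.909] [511.28 202.85  80.73] yaw -9.92 F [-0.03 -1.01  0.94] [-0.071 -0.155  0.002] 0.11089563077031277
```

```bash
python3 -m creep '[{"grip":6,"linear":[0,0,0.15],"rot":[0,0,0.04]},{"grip":6,"linear":[0,0,0.15],"rot":[0,0,0.03]}]'; python3 look.py f;  python3 -m creep '[{"grip":6,"linear":[0,0,0.15],"rot":[0,0,0.04]},{"grip":6,"linear":[0,0,0.15],"rot":[0,0,0.03]}]'; python3 look.py f
```

```text
time_s: 11.73
eef_pos: [511.4, 202.8, 80.4]
ee_rot: [-0.0, 0.993, -0.121, 0.001]
force: [1.6, -1.5, 0.6]
grip_width: 0.106
11.7333 [ 0.165  0.529  1.603 -0.     1.008  1.979] [511.35 202.75  80.43] yaw -13.93 F [ 1.63 -1.54  0.63] [-0.303 -0.225  0.038] 0.10637190638411512
time_s: 11.9
eef_pos: [511.3, 202.6, 80.1]
ee_rot: [0.0, 0.988, -0.156, 0.001]
force: [0.4, -1.9, 0.6]
grip_width: 0.108
11.9 [ 1.650e-01  5.290e-01  1.603e+00 -1.000e-03  1.007e+00  2.049e+00] [511.34 202.61  80.1 ] yaw -17.93 F [ 0.4  -1.95  0.59] [-0.42  -0.23   0.105] 0.1076337713057804
```

```bash
python3 -m creep '[{"grip":6,"linear":[0,0,0.15],"rot":[0,0,0.04]},{"grip":6,"linear":[0,0,0.15],"rot":[0,0,0.03]}]'; python3 look.py f
```

```text
time_s: 12.07
eef_pos: [511.4, 202.5, 79.8]
ee_rot: [0.0, 0.982, -0.19, 0.001]
force: [1.8, -2.5, 2.1]
grip_width: 0.107
12.0667 [ 1.640e-01  5.300e-01  1.604e+00 -1.000e-03  1.007e+00  2.119e+00] [511.41 202.45  79.79] yaw -21.94 F [ 1.8  -2.47  2.14] [-0.583 -0.292  0.083] 0.1071600479502425
```

```bash
python3 -m creep '[{"grip":6,"linear":[0.2,0.2,0.15],"rot":[0,0,0.03]},{"grip":6,"linear":[0,0,0.05],"rot":[0,0,0.03]}]'; python3 look.py f;  python3 -m creep '[{"grip":6,"linear":[0,0,0.1],"rot":[0,0,0.03]},{"grip":6,"linear":[0,0,0.1],"rot":[0,0,0.03]}]'; python3 look.py f
```

```text
time_s: 12.23
eef_pos: [511.4, 202.3, 79.5]
ee_rot: [0.0, 0.976, -0.219, 0.001]
force: [1.3, -2.5, 0.5]
grip_width: 0.11
12.2333 [ 1.640e-01  5.300e-01  1.604e+00 -1.000e-03  1.006e+00  2.178e+00] [511.43 202.27  79.54] yaw -25.36 F [ 1.25 -2.47  0.52] [-0.444 -0.266  0.065] 0.1104161130660539
time_s: 12.4
eef_pos: [511.5, 202.1, 79.5]
ee_rot: [0.0, 0.969, -0.249, 0.001]
force: [0.2, -3.3, 4.0]
grip_width: 0.109
12.4 [ 1.640e-01  5.300e-01  1.604e+00 -1.000e-03  1.006e+00  2.238e+00] [511.51 202.14  79.49] yaw -28.78 F [ 0.19 -3.34  4.04] [-0.598 -0.129  0.135] 0.1090022895028953
```

```bash
python3 -m creep '[{"grip":6,"linear":[0,0.2,0],"rot":[0,0,0.03]},{"grip":6,"linear":[0,0,0],"rot":[0,0,0.03]}]'; python3 look.py f;  python3 -m creep '[{"grip":6,"linear":[0,0.1,0],"rot":[0,0,0.03]},{"grip":6,"linear":[0,0,0],"rot":[0,0,0.03]}]'; python3 look.py g scene
```

```text
time_s: 12.57
eef_pos: [511.4, 202.0, 79.5]
ee_rot: [0.0, 0.961, -0.278, 0.001]
force: [0.8, -3.2, 1.5]
grip_width: 0.112
12.5667 [ 1.630e-01  5.300e-01  1.604e+00 -1.000e-03  1.006e+00  2.297e+00] [511.45 201.96  79.51] yaw -32.23 F [ 0.77 -3.24  1.47] [-0.568 -0.306  0.121] 0.11211465952293917
time_s: 12.73
eef_pos: [511.4, 201.8, 79.5]
ee_rot: [0.0, 0.952, -0.306, 0.001]
force: [0.8, -4.2, 0.4]
grip_width: 0.11
12.7333 [ 1.630e-01  5.300e-01  1.605e+00 -1.000e-03  1.006e+00  2.357e+00] [511.43 201.81  79.49] yaw -35.66 F [ 0.78 -4.2   0.43] [-0.626 -0.351  0.128] 0.11040945091399301
scene crop origin 265 230 tcp px [[313.88629989 271.83610873]]
```

View pics/scene_gc.png

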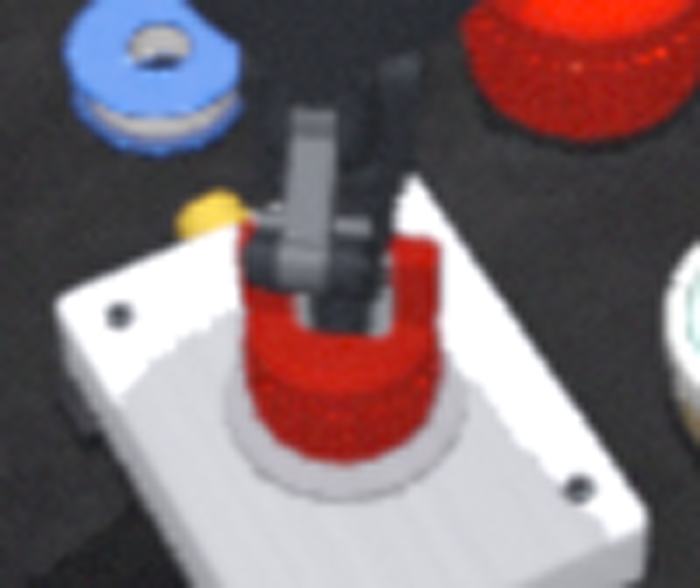

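Run:
```python
from h import *
a=np.linspace(0,2*np.pi,200)
for h in(11.5,7,4.5,2,1,0):
    P=np.stack([510+24*np.cos(a),201.4+24*np.sin(a),0*a+41+h],1);q=proj("scene",P);print(h,((q[:,1].max()-230+.5)*7-.5).round(1))
for z,r in((41,30),):
    P=np.stack([510+r*np.cos(a),201.4+r*np.sin(a),0*a+z],1);q=proj("scene",P);print('fl',((q[:,1].max()-230+.5)*7-.5).round(1))
# measure red bottom edge at column in images
for t in("a","e","f","g"):
    im=cv2.imread(f"pics/scene_{t}.png").astype(int)
    res=[]
    for u in range(308,319):
        col=im[285:305,u,:]; s=(col[:,2]-col[:,1]).astype(float)
        s0=s[:5].mean(); k=np.where(s<s0/2)[0][0]; f=(s[k-1]-s0/2)/(s[k-1]-s[k]); res.append(285+k-1+f)
    print(t,np.round(res,2),((max(res)-230+.5)*7).round(1))
```

```text
11.5 447.2
7 457.6
4.5 463.4
2 469.1
1 471.4
0 473.7
fl 494.7
a [291.92 292.14 292.39 292.55 292.74 292.76 292.65 292.57 292.42 292.34
 292.06] 442.8
e [291.55 291.98 292.22 292.42 292.55 292.48 292.45 292.46 292.34 292.11
 291.69] 441.4
f [294.06 294.37 294.49 294.67 294.94 294.98 295.02 294.92 294.67 294.51
 294.29] 458.6
g [294.61 295.02 295.21 295.32 295.41 295.57 295.61 295.52 295.33 295.18
 294.96] 462.8
```

```bash
python3 -m creep '[{"grip":6,"linear":[0,0.1,0.15],"rot":[0,0,0.03]},{"grip":6,"linear":[0,0,0.1],"rot":[0,0,0.03]}]'; python3 look.py f;  python3 -m creep '[{"grip":6,"linear":[0,0.1,0.15],"rot":[0,0,0.03]},{"grip":6,"linear":[0,0,0.1],"rot":[0,0,0.03]}]'; python3 look.py h scene
```

```text
time_s: 12.95
eef_pos: [511.4, 201.6, 79.4]
ee_rot: [0.0, 0.943, -0.334, 0.001]
force: [0.5, -5.6, 4.5]
grip_width: 0.109
12.95 [ 1.630e-01  5.300e-01  1.605e+00 -2.000e-03  1.005e+00  2.416e+00] [511.43 201.64  79.41] yaw -39.04 F [ 0.55 -5.6   4.54] [-0.996 -0.266  0.297] 0.10871889711847778
time_s: 13.12
eef_pos: [511.4, 201.4, 79.4]
ee_rot: [0.0, 0.932, -0.362, 0.001]
force: [-0.9, -6.5, 6.7]
grip_width: 0.113
13.1167 [ 1.630e-01  5.290e-01  1.605e+00 -2.000e-03  1.005e+00  2.476e+00] [511.38 201.43  79.39] yaw -42.45 F [-0.89 -6.53  6.68] [-1.177 -0.13   0.355] 0.11281566020900571
scene crop origin 265 230 tcp px [[313.96346053 272.04639401]]
```

```bash
python3 -m creep '[{"grip":6,"linear":[0.2,0.2,0],"rot":[0,0,0]},{"grip":6,"linear":[0.2,0.2,0],"rot":[0,0,0]}]'; python3 look.py h2 scene
python3 - <<'E'
import cv2,numpy as np
for t in("a","e","f","g","h","h2"):
    im=cv2.imread(f"pics/scene_{t}.png").astype(int)
    res=[]
    for u in range(308,319):
        col=im[285:305,u,:]; s=(col[:,2]-col[:,1]).astype(float)
        s0=s[:5].mean(); k=np.where(s<s0/2)[0][0]; f=(s[k-1]-s0/2)/(s[k-1]-s[k]); res.append(285+k-1+f)
    print(t,np.mean(res).round(2),np.max(res).round(2))
E
```

```text
time_s: 13.33
eef_pos: [511.4, 201.3, 79.4]
ee_rot: [-0.0, 0.932, -0.362, 0.001]
force: [-0.4, -1.5, 5.2]
grip_width: 0.11
13.3333 [ 1.620e-01  5.290e-01  1.606e+00 -1.000e-03  1.005e+00  2.474e+00] [511.37 201.33  79.41] yaw -42.4 F [-0.36 -1.54  5.23] [-0.398 -0.173  0.192] 0.11024987483722261
scene crop origin 265 230 tcp px [[313.99012507 272.08383142]]
a 292.41 292.76
e 292.2 292.55
f 294.63 295.02
g 295.25 295.61
h 295.31 295.62
h2 295.29 295.61
```

View pics/scene_h2c.png

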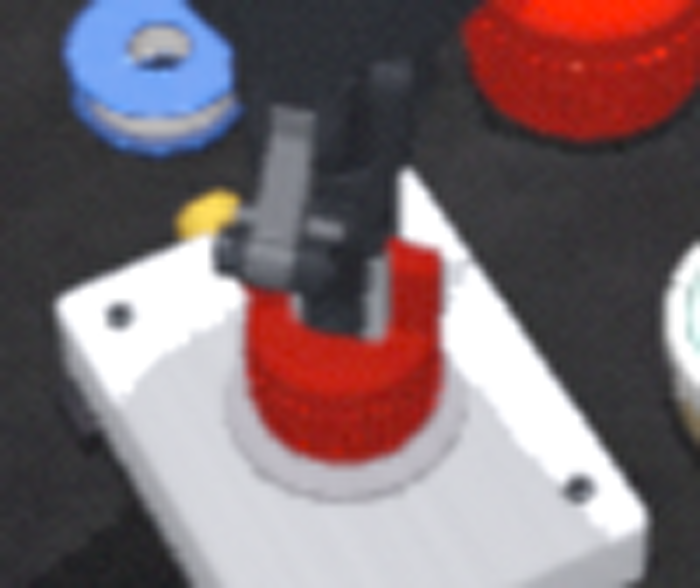

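```bash
cat > dep.py <<'E'
from h import *
import sys
def pts(d,box):
    u0,u1,v0,v1=box;out=[]
    for v in range(v0,v1):
        for u in range(u0,u1):
            o,r=ray("scene",(u,v));out.append(o+r*d[v,u])
    return np.array(out)
if __name__=="__main__":
    p,d=imaging.capture("scene");np.save("pics/sd_"+sys.argv[1]+".npy",d)
    for n,dd in(("init",np.load("pics/scene0d.npy")),("now",d)):
        # cap top strip crop (300..400,345..375)-> px 308-322,279-283
        for nm,b in(("top",(309,321,278,283)),("top2",(309,319,281,284)),("block",(285,300,290,296))):
            P=pts(dd,b);print(n,nm,np.median(P,0).round(1),P[:,2].std().round(1))
E
python3 dep.py 1
```

```text
init top [502.5 183.2  85.4] 1.8
init top2 [499.9 181.3  83.1] 2.1
init block [471.9 210.4  35.5] 1.9
now top [505.4 189.1  74.6] 2.3
now top2 [503.  187.5  74.2] 1.3
now block [471.9 210.   35.6] 2.1
```

```bash
python3 -m creep '[{"grip":6,"linear":[0.1,0.1,0],"rot":[0,0,0.03]},{"grip":6,"linear":[0.05,0.05,0],"rot":[0,0,0.03]}]'; python3 look.py f;  python3 -m creep '[{"grip":6,"linear":[0.1,0.1,0],"rot":[0,0,0.03]},{"grip":6,"linear":[0.05,0.05,0],"rot":[0,0,0.03]}]'; python3 look.py f
```

```text
time_s: 13.6
eef_pos: [511.3, 201.0, 79.4]
ee_rot: [0.0, 0.921, -0.39, 0.001]
force: [-1.7, -4.5, 6.8]
grip_width: 0.109
13.6 [ 1.620e-01  5.290e-01  1.606e+00 -2.000e-03  1.005e+00  2.534e+00] [511.3  201.    79.41] yaw -45.86 F [-1.65 -4.54  6.76] [-0.813 -0.071  0.587] 0.10947889793454421
time_s: 13.77
eef_pos: [511.2, 200.7, 79.4]
ee_rot: [0.0, 0.909, -0.417, 0.001]
force: [-2.5, -4.5, 6.2]
grip_width: 0.114
13.7667 [ 1.620e-01  5.290e-01  1.606e+00 -2.000e-03  1.005e+00  2.593e+00] [511.18 200.74  79.43] yaw -49.27 F [-2.47 -4.48  6.24] [-0.776  0.041  0.888] 0.11364265564008118
```

Torque is building (0.9 N·m) while the height stays constant, so the cap is home and snug. Next I release it and retreat.

```bash
python3 -m creep '[{"grip":14,"linear":[0,0,-0.3],"rot":[0,0,0]},{"grip":24,"linear":[0,0,0],"rot":[0,0,0]},{"grip":24,"linear":[0,0,0],"rot":[0,0,0]},{"grip":24,"linear":[0,0,0],"rot":[0,0,0]}]'; python3 look.py i scene
```

```text
time_s: 14.1
eef_pos: [510.5, 201.3, 78.7]
ee_rot: [0.0, 0.909, -0.417, -0.0]
force: [0.0, -0.4, -0.8]
grip_width: 0.282
14.1 [0.162 0.53  1.607 0.    1.005 2.593] [510.49 201.25  78.69] yaw -49.31 F [ 0.   -0.37 -0.78] [-0.028  0.029  0.004] 0.2823624920622174
scene crop origin 265 230 tcp px [[313.55758629 272.58223354]]
```

View pics/scene_ic.png

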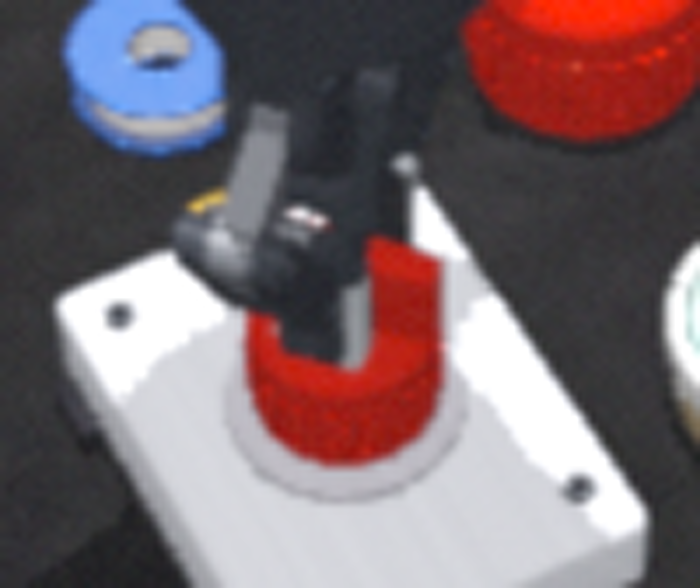

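Fingers are clear on both sides and the force is near zero. Lifting away.

```bash
python3 -m creep '[{"grip":24,"linear":[0,0,-5],"rot":[0,0,0]},{"grip":24,"linear":[0,0,-10],"rot":[0,0,0]},{"grip":24,"linear":[0,0,-15],"rot":[0,0,0]},{"grip":24,"linear":[0,0,-20],"rot":[0,0,0]},{"grip":24,"linear":[0,0,-25],"rot":[0,0,0]},{"grip":24,"linear":[0,0,-25],"rot":[0,0,0]},{"grip":24,"linear":[-10,20,-10],"rot":[0,0,0]},{"grip":24,"linear":[-10,20,0],"rot":[0,0,0]},{"grip":24,"linear":[-10,20,0],"rot":[0,0,0]},{"grip":24,"linear":[-10,20,0],"rot":[0,0,0]},{"grip":24,"linear":[-10,20,0],"rot":[0,0,0]},{"grip":24,"linear":[-10,20,0],"rot":[0,0,0]}]'; python3 -m creep '[{"grip":24,"linear":[-15,25,0],"rot":[0,0,0]},{"grip":24,"linear":[-15,25,0],"rot":[0,0,0]},{"grip":24,"linear":[-15,25,0],"rot":[0,0,0]},{"grip":24,"linear":[-15,25,0],"rot":[0,0,0]},{"grip":24,"linear":[0,0,0],"rot":[0,0,0]}]'; python3 look.py j scene top; python3 dep.py 2
```

```text
time_s: 15.15
eef_pos: [379.5, 168.3, 189.7]
ee_rot: [-0.0, 0.909, -0.417, 0.0]
force: [-0.1, 0.6, -0.4]
grip_width: 0.279
time_s: 15.57
eef_pos: [261.9, 148.6, 189.3]
ee_rot: [-0.0, 0.909, -0.417, -0.0]
force: [0.8, 0.4, -0.2]
grip_width: 0.284
15.5667 [ 0.12  -0.169  2.136  0.     1.175  2.551] [261.9  148.61 189.26] yaw -49.29 F [ 0.76  0.35 -0.23] [-0.009 -0.025 -0.01 ] 0.28429598174900733
scene crop origin 265 230 tcp px [[160.11024971 328.36737457]]
top crop origin 275 230 tcp px [[361.91131776 426.15378935]]
init top [502.5 183.2  85.4] 1.8
init top2 [499.9 181.3  83.1] 2.1
init block [471.9 210.4  35.5] 1.9
now top [506.1 190.   74.5] 1.0
now top2 [502.9 186.6  74.6] 1.3
now block [471.8 210.8  35.5] 74.9
```

View pics/scene_jc.png

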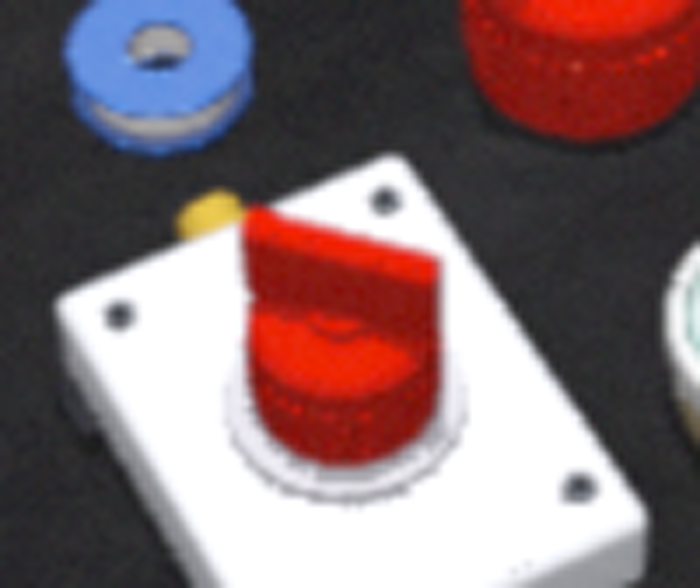

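View pics/top_j.png

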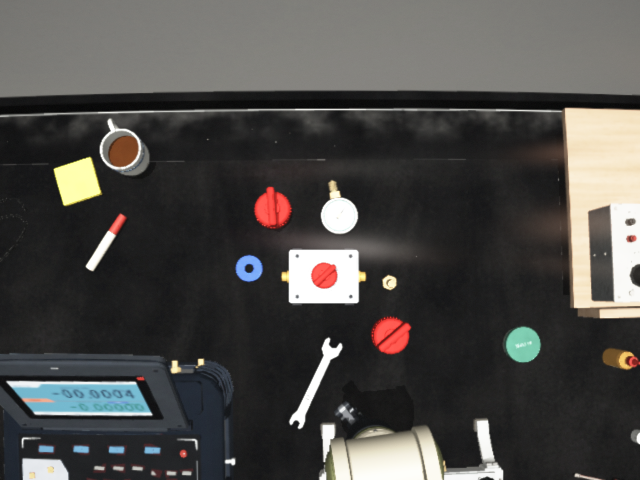

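Run:
```python
import cv2
b=cv2.imread("pics/top_j.png")[258:294,307:345]
cv2.imwrite("pics/tj2.png",cv2.resize(b,None,fx=16,fy=16,interpolation=cv2.INTER_CUBIC))
b=cv2.imread("pics/scene_j.png")[248:300,292:337]
cv2.imwrite("pics/sj2.png",cv2.resize(b,None,fx=11,fy=11,interpolation=cv2.INTER_CUBIC))
```

```text
(no output)
```

View pics/tj2.png

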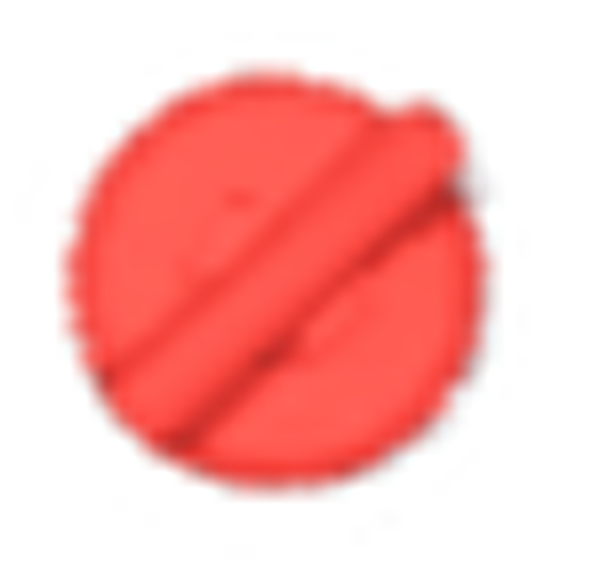

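View pics/sj2.png

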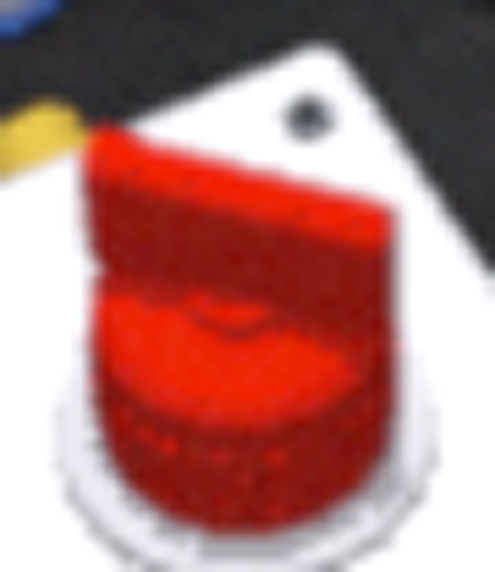

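Run:
```python
from h import *
s=lambda x,y:((x+.5)/11-.5+292,(y+.5)/11-.5+248)
t=lambda x,y:((x+.5)/16-.5+307,(y+.5)/16-.5+258)
for a in((285,265),(287,262)):print(tri(t(*a),s(240,190)))
d0=np.load("pics/scene0d.npy");d1=np.load("pics/sd_2.npy")
from dep import pts
# wing top z by depth along its top face
def line(d,a,b):
    P=[]
    for f in np.linspace(.1,.9,30):
        u,v=[int(round(k)) for k in s(a[0]+(b[0]-a[0])*f,a[1]+(b[1]-a[1])*f)]
        o,r=ray("scene",(u,v));P.append(o+r*d[v,u])
    P=np.array(P);return np.median(P,0),P[:,2].std()
print(line(d0,(97,207),(375,75)),line(d1,(92,155),(390,225)))
# top-face tilt check via depth plane fit on both faces is too noisy; rim px
for z in (113.5,102):print(proj("scene",[510,201.4,z]),proj("top",[510,201.4,z]),s(240,190),t(285,265))
```

```text
(array([511.25500215, 202.28224024,  98.5536593 ]), np.float64(0.019406117711774362))
(array([511.40108846, 202.13752215,  98.66345829]), np.float64(0.4107461664122204))
(array([510.00959007, 200.47922591, 113.05480325]), np.float64(1.0337173100267327)) (array([510.0185277 , 199.76267847, 101.40068695]), np.float64(0.9037901480806227))
[[312.7110385  259.94599046]] [[325.20394838 274.56125934]] (313.3636363636364, 264.8181818181818) (324.34375, 274.09375)
[[312.8951256  264.23087705]] [[324.93021787 274.74623946]] (313.3636363636364, 264.8181818181818) (324.34375, 274.09375)
```

```bash
python3 -c "
from rig import ctrl; print(ctrl.finish_job())"
```

```text
the job is handed in; nothing more can be done
None
```

The cap is screwed down onto the flange, released, and the job is handed in at about 15.7 s. No verdict is reported.

**What I did:** I gripped the wing of the smallest red cap, the one on the port. I turned it back about 28° at roughly 5 N of downward force until the resistance vanished. I then lowered it about 7 mm until it rested in the thread start. From there I turned it forward about 80° until the height stopped changing, with wrist torque about its axis up to 0.9 N·m. I then opened the fingers and backed off. Wrist force stayed under about 9 N each time I read it, and I saw no jamming.

**Last checks:**
- **Height (depth image):** the wing top went from 113.1 to 101.4 mm, against 102 mm expected when home. The cap's flat top reads 74.5 mm, against 75 mm expected.
- **Height (where the checks disagreed):** hand-picked triangulation gave 98.6 mm for the wing top. The movement of the rim's edge in the picture suggested only about 9.3 mm of travel. I trusted the depth images, the constant height and the rising torque instead.
- **Centring:** depth gives (510, 200), triangulation (511, 202), and the port axis is at (510, 201.4).
- **Level:** the cap looks level in the pictures, but I did not measure the tilt.
- **Other objects:** the tape reel, gauge and adapter look unmoved in the final top view, within a pixel or so. The robot stands clear of everything.

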